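Share the bike-bag load level on the hallway balance

ROBOT

A 6-joint arm with a two-finger parallel gripper is mounted at the origin on the work surface. World frame = base frame: x ahead of the robot, y to its left, z up, the work surface at z = 0. Lengths are in m, angles in rad, forces in N, time in s.
With the tool pointing down it reaches from about 0.35 to 0.975 m from the base axis. Payload 4.9 kg.
Tool frame: the origin (TCP) lies at the very end of the fingers, on their centre line; the grasp point (between the pads) lies 19 mm behind it; z points along the fingers, y is the line along which they close (so a half turn about z gives the same grasp; the last joint's range is limited). The gripper opens to 85 mm and grips with 20 to 120 N. Pads are 22 mm wide; open, the fingers measure 114 mm over their backs; the gripper's body (76 mm by 85 mm) begins 54 mm behind the grasp point. The pads swing forward as they close: fully open they stand 13 mm farther back than shut.
Start: joints at [1.031, 0.053, 1.613, -0, 1.476, -0.119], TCP at [0.255, 0.57, 0.231] pointing down, gripper open.
Joint ranges: [-3.01, 3.01], [-1.01, 2.22], [0.06, 2.58], [-1.02, 4.17], [0.09, 2.62], [-3.14, 3.14]. Speed limits (rad/s): [2.57, 2.57, 3.14, 3.14, 3.14, 3.14].

INTERFACE

Orientations are given as a unit quaternion [w, x, y, z].
In Python, from plant import * gives the robot as it stands.
- The arm moves only by the tool jog_arm, never from a script. Its argument "moves" is a list that holds one entry, the list of rows, each a list of 7 numbers: the finger opening in cm, from 0 to 8.54, then the shift along the tool's x, y, z in cm, then the turn, a rotation vector about the tool's x, y, z in rad. A call has 1 to 20 rows; each row shifts and turns the commanded pose from where the row before left it, along the tool's axes as they then stand; what a row does not reach is not made up. A row lasts 1/12 s, in which the tool goes at most 41.7 mm and 7.16 degrees, less where a joint would pass 70% of its speed; a pose out of reach is approached as far as the arm can. A call is refused whole if a number of a shift passes 4.17 or a number of a turn 0.125, either way. A call with a gripper value outside its range is refused whole. The fingers move at their own pace and stop on an object; the grip force is fixed at half the most. Time passes only in rows, so rows that do not move let the fingers close. It gives the time, the measured TCP pose, the force, the opening and the grip force at its end, in the units of the state.
- state(): the state, without advancing time (a new reading comes with each control period).
- grab_frame(name): name is "scene" or "side" or "wrist"; returns a dict with "color" (420x560x3 uint8, blue, green, red), "depth" (420x560 float32, m along the optical axis (not along the pixel's ray), 0 where there is no reading), "fx", "fy", "cx", "cy" (pixels), "R" (3x3) and "t" (3): a world point X has camera coordinates R X + t. Camera axes: x right, y down, z forward; pixel columns grow to the right and rows downward; lengths in m; the calibration is good to about 2 mm. The wrist camera is an equidistant fisheye: a pixel r from the principal point sees the ray r / f radians off the axis. A picture is of the moment at which its call begins.
- job_done(): hands the job in; it is judged then, once.
Trained networks look in a picture, given as the dict that the camera call returned (one of the last four; its "shot" number tells which), for a name from the list of things; names that differ only in an ending like _2 or _b are one class to them, and where a whole thing is asked for, a point or a joint stands for the part that bears it (a point fixed in the world has none). Each returns a list of dicts, best first, with "p" (0 to 1); they miss things now and then, are a little off and sometimes report something else, mostly with a low value. They report only what shows in the picture. A call takes as long as a camera call. They do not tell look-alikes from the thing itself.
- recognise(name, picture): "rect" ([centre column, centre row, width, height] in pixels, round what is visible of it).
- regions_of(name, picture): "pixels" (420x560 bool, what is visible of it) and "rect" ([centre column, centre row, width, height] in pixels, round what is visible of it).
The state is a dict: "time": time; "joint_pos": joint angles; "joint_vel": joint speeds; "joint_efforts": joint torques, N m; "tool_pos": TCP position; "tool_rot": TCP orientation; "contact_force": force on the tool from outside, world axes, zero at the start; "ft_torque": the same for the moment, N m; "gripper_width": opening from 0.0 (shut) to 1.0 (fully open); "grasp_force": force on a finger pad.
Only numpy, scipy, OpenCV 4.12 (cv2) and the standard library are available. Lean on these libraries where they do the work, as an engineer would, in place of code of your own. Each camera call takes 0.05 s, during which the arm holds its last target. There are 200 camera calls.

TASK

Share the five bike-bag things (padlock, power bank, clothes brush, patch box and wax tin) between the two pans of the hallway balance so that the pans end up level with each other. The wax tin waits on the upper tier of the bamboo tray and must go on too; all five finish flat on the pans, upright and not stacked. Set things down rather than dropping them, and do not shift the diffuser, car key or coaster.

Things in the scene. Friction and masses are not known exactly. Their poses are not given: they have to be found in the camera images.
- pan_a_top (a point): top-surface centre of one pan, moving with it. Bamboo board, 160 mm on x, 235 mm on y, rim 5 mm high, 4 mm thick; surface 100 mm above the console when level; stays flat, z up. The two pans, alike and in either order, stand 260 mm apart along their shared y axis, over one steel plinth. Things lie along the pan's x, near y = -85, 0 or +85 mm: three such places per pan
- pan_b_top (a point): the same point of the other pan, alike in every way. Plinth below both: dark steel, 130 x 400 mm, 55 mm high
- pan_a (a joint): height of pan a above its level position in m, -0.0095 (bottom stop) to +0.0095 (top stop). The pans are linked: one rises as far as the other sinks, springy about level, damped, settling in about 1 s; a difference of 10 g moves each pan about 0.8 mm, so 120 g or more sends it to its stop
- pan_b (a joint): the same for pan b, always minus the value of pan a
- padlock: brass padlock lying flat, weighs 300 g: body 55 x 44 mm, 28 mm high, with a steel shackle reaching to 62 mm from the origin on +x. Origin under the centre of the brass body, on its underside; x along its length, y across, z up; starts on a pan
- power_bank: grey power bank, a plain slab with rounded edges, weighs 180 g: 110 x 44 mm, 28 mm high. Origin at the centre of its underside; x along its length, y across, z up; starts on a pan
- brush: clothes brush with wooden back up and short black bristle block down (rigid), weighs 120 g: 120 x 44 mm, 40 mm high; the wooden back is the upper 22 mm, the bristle block is 36 mm wide. Origin at the centre of its underside; x along its length, y across, z up; starts on a pan
- patch_box: small black plastic puncture-patch box with a grey band, weighs 60 g: 75 x 42 mm, 34 mm high. Origin at the centre of its underside; x along its length, y across, z up; starts on a pan
- wax_tin: round aluminium wax tin, weighs 180 g: 54 mm across the lid, 52 mm below it, 50 mm high. Origin at the centre of its underside, z up; starts on the upper tier of the bamboo tray. All five weights are true to within 2 percent
- bamboo_tray: fixed two-tier bamboo tray, 180 mm (x) by 140 mm (y); upper tier floor 90 mm above the console, with a rim 10 mm high and 6 mm thick. Origin on the console under its centre; stands to the left or the right of the balance
- diffuser: white ceramic diffuser, 92 mm across, 125 mm high, origin under its centre; bystander behind the balance
- car_key: steel car key lying flat, about 85 mm long, 12 mm high; bystander in front of the balance
- coaster: round granite coaster, 100 mm across, 10 mm thick; bystander in front of the balance
Not all that is in view belongs to the job. There is more than one size of the padlock; the job needs the smallest.

How it is judged:
At the end, for the whole second after the job is handed in: All five things rest flat on the surface of one pan or the other (origin within 75 mm along x and 112 mm along y of the pan's centre and within 6 mm of its surface, tilted less than 0.12 rad, not stacked), released and still, and each pan stands at rest within 3 mm of its level height (((x of padlock in the frame of pan_a_top between -0.075 and 0.075 m and y of padlock in the frame of pan_a_top between -0.112 and 0.112 m and z of padlock in the frame of pan_a_top between -0.006 and 0.006 m) or (x of padlock in the frame of pan_b_top between -0.075 and 0.075 m and y of padlock in the frame of pan_b_top between -0.112 and 0.112 m and z of padlock in the frame of pan_b_top between -0.006 and 0.006 m)) and ((x of power_bank in the frame of pan_a_top between -0.075 and 0.075 m and y of power_bank in the frame of pan_a_top between -0.112 and 0.112 m and z of power_bank in the frame of pan_a_top between -0.006 and 0.006 m) or (x of power_bank in the frame of pan_b_top between -0.075 and 0.075 m and y of power_bank in the frame of pan_b_top between -0.112 and 0.112 m and z of power_bank in the frame of pan_b_top between -0.006 and 0.006 m)) and ((x of brush in the frame of pan_a_top between -0.075 and 0.075 m and y of brush in the frame of pan_a_top between -0.112 and 0.112 m and z of brush in the frame of pan_a_top between -0.006 and 0.006 m) or (x of brush in the frame of pan_b_top between -0.075 and 0.075 m and y of brush in the frame of pan_b_top between -0.112 and 0.112 m and z of brush in the frame of pan_b_top between -0.006 and 0.006 m)) and ((x of patch_box in the frame of pan_a_top between -0.075 and 0.075 m and y of patch_box in the frame of pan_a_top between -0.112 and 0.112 m and z of patch_box in the frame of pan_a_top between -0.006 and 0.006 m) or (x of patch_box in the frame of pan_b_top between -0.075 and 0.075 m and y of patch_box in the frame of pan_b_top between -0.112 and 0.112 m and z of patch_box in the frame of pan_b_top between -0.006 and 0.006 m)) and ((x of wax_tin in the frame of pan_a_top between -0.075 and 0.075 m and y of wax_tin in the frame of pan_a_top between -0.112 and 0.112 m and z of wax_tin in the frame of pan_a_top between -0.006 and 0.006 m) or (x of wax_tin in the frame of pan_b_top between -0.075 and 0.075 m and y of wax_tin in the frame of pan_b_top between -0.112 and 0.112 m and z of wax_tin in the frame of pan_b_top between -0.006 and 0.006 m)) and angle between each of padlock, power_bank, brush, patch_box, wax_tin's own z axis and vertical below 0.12 rad and linear speed of each of padlock, power_bank, brush, patch_box, wax_tin below 0.03 m/s and value of joint pan_a between -0.003 and 0.003 m and velocity of joint pan_a between -0.01 and 0.01 m/s and value of joint pan_b between -0.003 and 0.003 m and velocity of joint pan_b between -0.01 and 0.01 m/s); the robot touches nothing.
It fails at once if one of the five things is dropped (moves faster than 0.8 m/s, a fall of about 33 mm, while no finger touches it) ((linear speed of padlock above 0.8 m/s and contact force between the fingers and padlock below 0.05 N) or (linear speed of power_bank above 0.8 m/s and contact force between the fingers and power_bank below 0.05 N) or (linear speed of brush above 0.8 m/s and contact force between the fingers and brush below 0.05 N) or (linear speed of patch_box above 0.8 m/s and contact force between the fingers and patch_box below 0.05 N) or (linear speed of wax_tin above 0.8 m/s and contact force between the fingers and wax_tin below 0.05 N)).
It fails at once if the diffuser, car key or coaster is moved by more than 30 mm (distance of any of diffuser, car_key, coaster from where it was at the start of the episode above 0.03 m).
It also fails if it takes over 53 s, if anything falls off the work surface, if the arm or the gripper's body presses on something with over 40 N, if the wrist force passes 120 N, or if a joint passes its speed limit or range.

## Working session

There is one attempt and no reset: what is moved stays moved. The work goes in short steps, Python scripts to look and compute and a tool call to move; the robot and the scene stay as the last step left them, time stands still between calls to the robot, and variables do not carry over. Pictures are saved under pics/ and viewed, at most 10 in all, crops included, and the job is handed in when it is done.

Besides the shell and the picture viewer there is one more tool, called after "Emit:" as a command line: name --argument value ..., lists and objects as JSON in quotes. jog_arm: Moves the arm, as the interface text tells. Its arguments: {"type":"object","properties":{"moves":{"type":"array"}},"required":["moves"]}

```bash
mkdir -p pics; ls; cat > h.py <<'E'
from plant import *
import numpy as np, cv2
def pts(f):
    d=f["depth"]; v,u=np.mgrid[:d.shape[0],:d.shape[1]]
    c=np.stack([(u-f["cx"])/f["fx"]*d,(v-f["cy"])/f["fy"]*d,d],-1)
    return (c-np.array(f["t"]))@np.array(f["R"])
names=["pan_a_top","padlock","power_bank","brush","patch_box","wax_tin","bamboo_tray","diffuser","car_key","coaster"]
def survey(f,names=names):
    P=pts(f)
    for n in names:
        for r in regions_of(n,f)[:4]:
            m=r["pixels"]&(f["depth"]>0)
            if r["p"]<.15 or m.sum()<15: continue
            q=P[m]; zt=np.percentile(q[:,2],95); t=q[q[:,2]>zt-.008]
            (cx,cy),(w,h),a=cv2.minAreaRect((t[:,:2]*1000).astype(np.float32))
            print(n,"p%.2f"%r["p"],"px",np.round(r["rect"]).astype(int),"z %.3f-%.3f"%(np.percentile(q[:,2],3),zt),"top c %.0f %.0f size %.0f %.0f ang %.0f"%(cx,cy,w,h,a),"med",np.round(np.median(t,0),3))
E
python3 - <<'E'
from h import *
for n in ["scene","side"]:
    f=grab_frame(n); cv2.imwrite(f"pics/{n}0.png",f["color"]); print(n, np.round(-np.array(f["R"]).T@f["t"],2)); survey(f)
s=state(); print(s["time"],s["tool_pos"],s["tool_rot"],s["gripper_width"])
E
```

```text
pics
scene [ 1.32 -0.53  0.68]
pan_a_top p0.84 px [235 214 105  62] z 0.081-0.094 top c 514 -117 size 237 165 ang 88 med [ 0.555 -0.136  0.089]
padlock p0.96 px [286 274  49  42] z 0.005-0.040 top c 731 -119 size 62 78 ang 11 med [ 0.735 -0.122  0.039]
padlock p0.85 px [263 196  30  21] z 0.093-0.119 top c 509 -36 size 45 55 ang 88 med [ 0.514 -0.04   0.117]
padlock p0.64 px [145 215  48  24] z 0.004-0.040 top c 316 -292 size 77 60 ang 88 med [ 0.322 -0.296  0.039]
power_bank p0.64 px [312 176  32  24] z 0.111-0.137 top c 523 140 size 45 106 ang 85 med [0.53  0.135 0.135]
brush p0.80 px [205 212  36  32] z 0.090-0.130 top c 500 -200 size 121 43 ang 3 med [ 0.508 -0.202  0.129]
patch_box p0.65 px [235 206  33  24] z 0.095-0.124 top c 511 -117 size 79 43 ang 3 med [ 0.517 -0.119  0.123]
wax_tin p0.62 px [383 158  19  15] z 0.091-0.139 top c 565 394 size 46 53 ang 48 med [0.569 0.39  0.138]
bamboo_tray p0.83 px [381 180  77  55] z 0.007-0.098 top c 556 357 size 184 219 ang 8 med [0.574 0.372 0.096]
diffuser p0.55 px [352 245  37  51] z 0.009-0.117 top c 779 69 size 38 30 ang 28 med [0.7
[... 1185 characters left out ...]
 size 102 96 ang 74 med [0.364 0.121 0.01 ]
bamboo_tray p0.56 px [191 169  86  66] z 0.011-0.101 top c 540 345 size 216 244 ang 5 med [0.522 0.367 0.099]
car_key p0.83 px [259 298  20  31] z 0.005-0.014 top c 392 -113 size 88 29 ang 32 med [ 0.377 -0.123  0.012]
coaster p0.74 px [190 251  45  26] z 0.003-0.013 top c 366 124 size 100 99 ang 45 med [0.364 0.121 0.01 ]
coaster p0.62 px [284 223  36  27] z 0.091-0.121 top c 508 -35 size 58 45 ang 5 med [ 0.505 -0.038  0.119]
coaster p0.45 px [194 146  23  23] z 0.093-0.142 top c 565 395 size 54 52 ang 46 med [0.563 0.393 0.141]
1.1 [0.25528336 0.57045664 0.23131362] [3.95467483e-06 2.08839484e-01 9.77949932e-01 5.36589566e-07] 1.0040792026638854
```

```bash
python3 - <<'E'
import cv2,numpy as np
a=cv2.imread("pics/scene0.png")[130:310,110:450]; b=cv2.imread("pics/side0.png")[110:410,130:420]
cv2.imwrite("pics/s1.png",cv2.resize(a,(800,424),interpolation=cv2.INTER_CUBIC)); cv2.imwrite("pics/s2.png",cv2.resize(b,(580,600),interpolation=cv2.INTER_CUBIC))
E
```

```text
(no output)
```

View pics/s1.png

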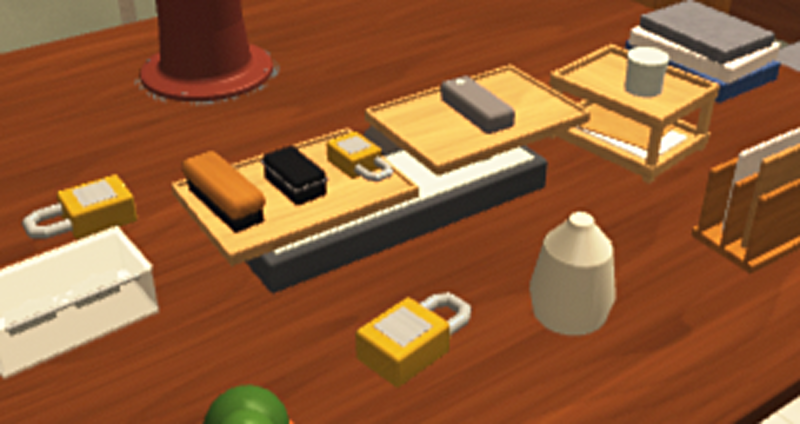

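View pics/s2.png

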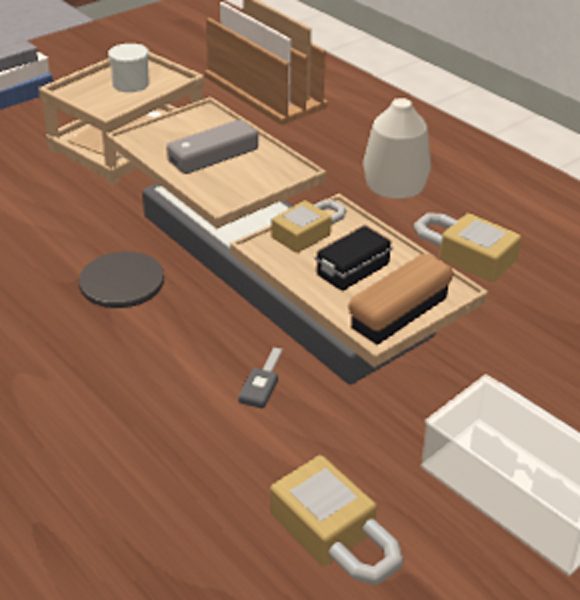

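The smallest padlock (about 55 x 45 mm) is the one on the right pan, at scene (263,196). The look-alikes at (286,274) and (145,215) are about 78 x 62 mm and stand on the table, so the padlock needs no move.

The right pan, centred near (0.513, -0.117), holds the brush, patch box and padlock. The left pan, centred near y = 0.143, holds the power bank. For 420 g on each side I move the wax tin and patch box to the left pan.

I'll go to the tin first.

Emit:
jog_arm --moves '[[[8.5,0,0,0,0,0,-0.1056],[8.5,0,0,0,0,0,-0.1056],[8.5,0,0,0,0,0,-0.1056],[8.5,0,0,0,0,0,-0.1056],[8.5,-3.1,-1.77,0,0,0,0],[8.5,-3.1,-1.77,0,0,0,0],[8.5,-3.1,-1.77,0,0,0,0],[8.5,-3.1,-1.77,0,0,0,0],[8.5,-3.1,-1.77,0,0,0,0],[8.5,-3.1,-1.77,0,0,0,0],[8.5,-3.1,-1.77,0,0,0,0],[8.5,-3.1,-1.77,0,0,0,0],[8.5,-3.1,-1.77,0,0,0,0],[8.5,-3.1,-1.77,0,0,0,0],[8.5,0,0,1,0,0,0],[8.5,0,0,0,0,0,0],[8.5,0,0,0,0,0,0]]]'

```text
time: 2.52
tool_pos: [0.5649, 0.3937, 0.22]
tool_rot: [-0.001, -0.001, 1.0, -0.0]
contact_force: [-0.2, 0.4, -0.0]
gripper_width: 0.998
grasp_force: 0.0
```

```bash
python3 - <<'E'
from h import *
s=state(); print(s["tool_pos"],s["tool_rot"])
f=grab_frame("wrist"); cv2.imwrite("pics/w1.png",f["color"])
# left pan surface, wrist fisheye deproject
d=f["depth"]; v,u=np.mgrid[:420,:560]; x=(u-f["cx"])/f["fx"]; y=(v-f["cy"])/f["fy"]; th=np.hypot(x,y); k=np.tan(th)/np.maximum(th,1e-6)
P=(np.stack([x*k*d,y*k*d,d],-1)-f["t"])@np.array(f["R"])
for n in ["wax_tin","bamboo_tray","power_bank"]:
  for r in regions_of(n,f)[:2]:
    q=P[r["pixels"]&(d>0)]; zt=np.percentile(q[:,2],95); t=q[q[:,2]>zt-.006]
    print(n,r["p"],r["rect"],zt,cv2.minAreaRect((t[:,:2]*1000).astype(np.float32)))
for n in ["scene","side"]:
    f=grab_frame(n);P=pts(f); m=(abs(P[...,2]-.1095)<.008)&(abs(P[...,0]-.51)<.12)&(P[...,1]>.0)&(P[...,1]<.275)
    q=P[m]; print(n,np.median(q[:,2]),np.percentile(q,[.5,99.5],axis=0))
E
```

```text
[0.56485335 0.39374873 0.22003977] [-1.21211026e-03 -6.20445561e-04  9.99998993e-01 -3.98705364e-04]
wax_tin 0.71 [281.9, 213.2, 72.9, 80.8] 0.1416806080580287 ((566.1842651367188, 397.59429931640625), (53.267303466796875, 52.25658416748047), 40.180686950683594)
bamboo_tray 0.87 [272.9, 178.6, 192.1, 221.1] 0.10102807904108681 ((551.5099487304688, 394.1738586425781), (181.2069091796875, 141.11526489257812), 8.582273483276367)
power_bank 0.59 [21.2, 163.4, 38.8, 118.6] 0.1392682521213776 ((519.7467041015625, 150.2166748046875), (36.94681167602539, 107.89295959472656), 80.81781005859375)
scene 0.10817877249336186 [[0.43780362 0.02314452 0.10188541]
 [0.60287741 0.25969324 0.11623245]]
side 0.11049826542023797 [[0.4372227  0.02259431 0.10193383]
 [0.60055696 0.26154578 0.11721212]]
```

Emit:
jog_arm --moves '[[[8.5,-0.1,0.2,3,0,0,0],[8.5,0,0,3,0,0,0],[8.5,0,0,3,0,0,0],[8.5,0,0,1.5,0,0,0],[8.5,0,0,0.8,0,0,0],[4,0,0,0,0,0,0],[4,0,0,0,0,0,0],[4,0,0,0,0,0,0],[4,0,0,0,0,0,0],[4,0,0,0,0,0,0],[4,0,0,0,0,0,0]]]'

```text
time: 3.73
tool_pos: [0.5681, 0.3969, 0.1113]
tool_rot: [0.002, -0.001, 1.0, 0.001]
contact_force: [0.1, 1.2, 5.4]
gripper_width: 0.612
grasp_force: 63.4
```

Emit:
jog_arm --moves '[[[4,0,0,-1,0,0,0],[4,0,0,-2,0,0,0],[4,0,0,-2.5,0,0,0],[4,0.4,-1.4,0,0,0,0],[4,0.8,-2.8,0,0,0,0],[4,0.8,-2.8,0,0,0,0],[4,0.8,-2.8,0,0,0,0],[4,0.8,-2.8,0,0,0,0],[4,0.8,-2.8,0,0,0,0],[4,0.3,-1.4,0,0,0,0],[4,0,0,0,0,0,0],[4,0,0,2,0,0,0],[4,0,0,0.7,0,0,0],[4,0,0,0,0,0,0],[4,0,0,0,0,0,0]]]'

```text
time: 4.98
tool_pos: [0.5193, 0.2284, 0.1355]
tool_rot: [-0.001, -0.001, 1.0, -0.0]
contact_force: [0.2, 0.8, -1.2]
gripper_width: 0.611
grasp_force: 63.3
```

```bash
python3 - <<'E'
from h import *
f=grab_frame("side"); cv2.imwrite("pics/p1.png",cv2.resize(f["color"][90:330,100:400],(750,600)))
survey(f,["wax_tin","power_bank"])
print(state()["tool_pos"],state()["contact_force"])
E
```

```text
wax_tin p0.89 px [216 165  23  28] z 0.113-0.166 top c 510 233 size 60 32 ang 57 med [0.508 0.23  0.165]
power_bank p0.67 px [237 182  50  26] z 0.111-0.140 top c 518 139 size 50 110 ang 87 med [0.514 0.136 0.138]
[0.52039245 0.22850666 0.1371338 ] [ 1.06942816  0.45095848 -2.36495794]
```

View pics/p1.png

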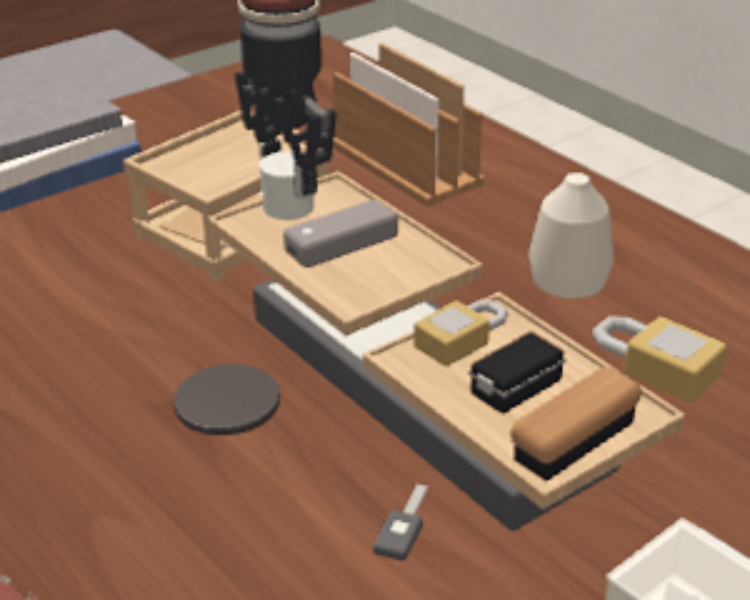

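The tin is held upright over the left pan's +y place, in the crop at about (288,187). Its underside is about 6 mm above the board and it clears the power bank.

Emit:
jog_arm --moves '[[[4,0,0,0.3,0,0,0],[4,0,0,0.2,0,0,0],[4,0,0,0.2,0,0,0],[4,0,0,0,0,0,0],[4,0,0,0,0,0,0],[4,0,0,0,0,0,0]]]'

```text
time: 5.63
tool_pos: [0.52, 0.228, 0.1297]
tool_rot: [0.0, -0.001, 1.0, 0.0]
contact_force: [0.3, 0.4, 0.5]
gripper_width: 0.607
grasp_force: 63.4
```

Emit:
jog_arm --moves '[[[7,0,0,0,0,0,0],[7,0,0,0,0,0,0],[7,0,0,0,0,0,0],[7,0,0,0,0,0,0],[7,0,0,-1,0,0,0],[7,0,0,-3,0,0,0],[7,0,0,-3,0,0,0],[7,0,0,-3,0,0,0],[6.5,-0.1,-4,0,0,0,0],[6.5,0.1,-4,0,0,0,0],[6.5,0.1,-4,0,0,0,0],[6.5,0.1,-4,0,0,0,0],[6.5,0.1,-4,0,0,0,0],[6.5,0.1,-4,0,0,0,0],[6.5,0.1,-4,0,0,0,0],[6.5,0.1,-4,0,0,0,0],[6.5,0.2,-2.5,0,0,0,0],[6.5,0,0,0,0,0,0],[6.5,0,0,0,0,0,0]]]'

```text
time: 7.22
tool_pos: [0.5123, -0.1183, 0.2301]
tool_rot: [0.0, 0.001, 1.0, 0.0]
contact_force: [-0.3, 0.1, -0.3]
gripper_width: 0.764
grasp_force: 0.0
```

```bash
python3 - <<'E'
from h import *
s=state(); print(s["tool_pos"],s["gripper_width"])
for n in ["side","scene"]:
    f=grab_frame(n); survey(f,["wax_tin","power_bank","patch_box","padlock","brush"])
f=grab_frame("wrist")
d=f["depth"]; v,u=np.mgrid[:420,:560]; x=(u-f["cx"])/f["fx"]; y=(v-f["cy"])/f["fy"]; th=np.hypot(x,y); k=np.tan(th)/np.maximum(th,1e-6)
P=(np.stack([x*k*d,y*k*d,d],-1)-f["t"])@np.array(f["R"])
for n in ["patch_box","padlock","brush"]:
  for r in regions_of(n,f)[:1]:
    q=P[r["pixels"]&(d>0)]; zt=np.percentile(q[:,2],95); t=q[q[:,2]>zt-.006]
    print(n,r["p"],r["rect"],zt,cv2.minAreaRect((t[:,:2]*1000).astype(np.float32)))
cv2.imwrite("pics/w2.png",f["color"])
E
```

```text
[ 0.51234041 -0.11826063  0.2300531 ] 0.7638047756216029
wax_tin p0.81 px [216 168  22  28] z 0.113-0.161 top c 516 228 size 54 56 ang 4 med [0.516 0.223 0.16 ]
power_bank p0.92 px [237 181  48  31] z 0.114-0.140 top c 517 141 size 48 110 ang 87 med [0.515 0.136 0.138]
patch_box p0.97 px [306 240  37  34] z 0.095-0.127 top c 510 -116 size 78 44 ang 4 med [ 0.507 -0.12   0.125]
patch_box p0.49 px [216 167  20  28] z 0.114-0.161 top c 516 224 size 55 47 ang 54 med [0.514 0.221 0.16 ]
patch_box p0.20 px [258 298  24  34] z 0.004-0.014 top c 390 -113 size 88 30 ang 33 med [ 0.377 -0.123  0.012]
padlock p0.64 px [284 224  34  27] z 0.090-0.121 top c 519 -35 size 77 45 ang 4 med [ 0.505 -0.038  0.119]
padlock p0.62 px [298 371  68  65] z 0.008-0.042 top c 312 -292 size 80 63 ang 89 med [ 0.309 -0.295  0.04 ]
padlock p0.57 px [363 235  52  33] z 0.007-0.043 top c 728 -117 size 65 81 ang 10 med [ 0.725 -0.121  0.041]
brush p0.73 px [237 183  50  29] z 0.111-0.140 top c 517 141 size 48 110 ang 87 med [0.515 0.136 0.138]
brush p0.62 px [330 258  55  44] z 0.093-0.133 top c 498 -199 size 120 46
[... 684 characters left out ...]
dlock p0.61 px [143 215  47  24] z 0.003-0.041 top c 312 -292 size 78 71 ang 90 med [ 0.319 -0.294  0.039]
brush p0.73 px [206 212  39  36] z 0.093-0.130 top c 502 -200 size 116 41 ang 4 med [ 0.51  -0.202  0.129]
patch_box 0.74 [277.6, 202.8, 55.1, 94.3] 0.12612245789435964 ((510.5412292480469, -115.33670806884766), (76.83184051513672, 42.18983459472656), 2.0074357986450195)
padlock 0.81 [115.0, 25.8, 98.8, 46.1] 0.04224963552397672 ((316.3878479003906, -290.6153259277344), (79.26407623291016, 56.76758575439453), 88.16529846191406)
brush 0.77 [178.1, 186.2, 71.1, 141.8] 0.13216657642789142 ((498.0072937011719, -183.61199951171875), (116.9655532836914, 68.79256439208984), 3.1709580421447754)
```

View pics/w2.png

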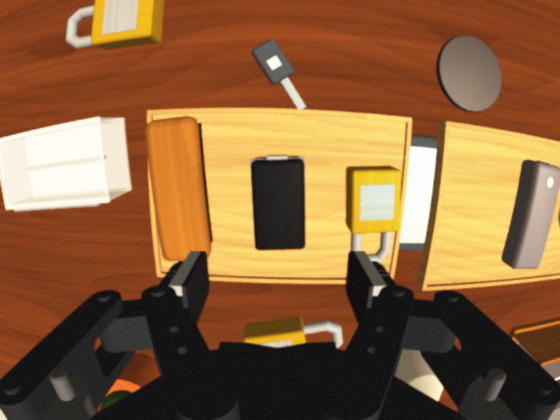

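The wrist picture shows the patch box at (278,203) centred between the fingers, with the brush at (180,186) and padlock at (375,200) clear of them. The tin rests on the left pan. I'll go down and grip.

Emit:
jog_arm --moves '[[[6.5,0.1,0.1,3,0,0,0],[6.5,0,0,3,0,0,0],[6.5,0,0,3,0,0,0],[6.5,0,0,2,0,0,0],[6.5,0,0,1.4,0,0,0],[6.5,0,0,0.7,0,0,0],[3,0,0,0,0,0,0],[3,0,0,0,0,0,0],[3,0,0,0,0,0,0],[3,0,0,0,0,0,0],[3,0,0,0,0,0,0],[3,0,0,0,0,0,0]]]'

```text
time: 9.02
tool_pos: [0.512, -0.1164, 0.0993]
tool_rot: [0.001, -0.001, 1.0, -0.0]
contact_force: [-0.5, 0.4, -0.3]
gripper_width: 0.486
grasp_force: 60.9
```

Emit:
jog_arm --moves '[[[3,0,0,-1,0,0,0],[3,0,0,-2,0,0,0],[3,0,0,-3,0,0,0],[3,-0.1,1.5,0,0,0,0],[3,-0.1,3,0,0,0,0],[3,-0.1,3,0,0,0,0],[3,-0.1,3,0,0,0,0],[3,-0.1,3,0,0,0,0],[3,-0.1,2.3,0,0,0,0],[3,0,1.4,0,0,0,0],[3,0,0,0,0,0,0],[3,0,0,2.5,0,0,0],[3,0,0,1.2,0,0,0],[3,0,0,0,0,0,0],[3,0,0,0,0,0,0]]]'

```text
time: 10.27
tool_pos: [0.5162, 0.0553, 0.1203]
tool_rot: [-0.001, -0.0, 1.0, -0.0]
contact_force: [0.6, -1.0, -0.4]
gripper_width: 0.483
grasp_force: 60.8
```

```bash
python3 - <<'E'
from h import *
print(state()["tool_pos"])
for n in ["side","scene"]:
    f=grab_frame(n); survey(f,["wax_tin","power_bank","patch_box"])
    cv2.imwrite(f"pics/q_{n}.png",f["color"])
a=cv2.imread("pics/q_side.png")[90:330,130:370]; cv2.imwrite("pics/q.png",cv2.resize(a,(600,600)))
E
```

```text
[0.51616543 0.0552934  0.12030228]
wax_tin p0.88 px [215 168  29  26] z 0.107-0.158 top c 518 227 size 57 52 ang 54 med [0.514 0.224 0.156]
power_bank p0.92 px [236 184  47  28] z 0.108-0.136 top c 500 121 size 77 93 ang 0 med [0.497 0.138 0.133]
power_bank p0.27 px [328 182  36  51] z 0.008-0.118 top c 771 68 size 30 37 ang 45 med [0.769 0.065 0.118]
patch_box p0.58 px [256 199  36  23] z 0.115-0.148 top c 507 47 size 58 76 ang 40 med [0.496 0.052 0.146]
patch_box p0.52 px [328 185  34  52] z 0.008-0.118 top c 772 69 size 33 37 ang 45 med [0.769 0.066 0.119]
wax_tin p0.74 px [334 163  17  21] z 0.104-0.155 top c 517 225 size 48 55 ang 50 med [0.521 0.223 0.153]
power_bank p0.56 px [315 177  26  25] z 0.110-0.133 top c 524 140 size 44 104 ang 84 med [0.531 0.136 0.131]
patch_box p0.80 px [289 179  34  23] z 0.104-0.148 top c 523 58 size 47 72 ang 86 med [0.536 0.056 0.146]
```

View pics/q.png

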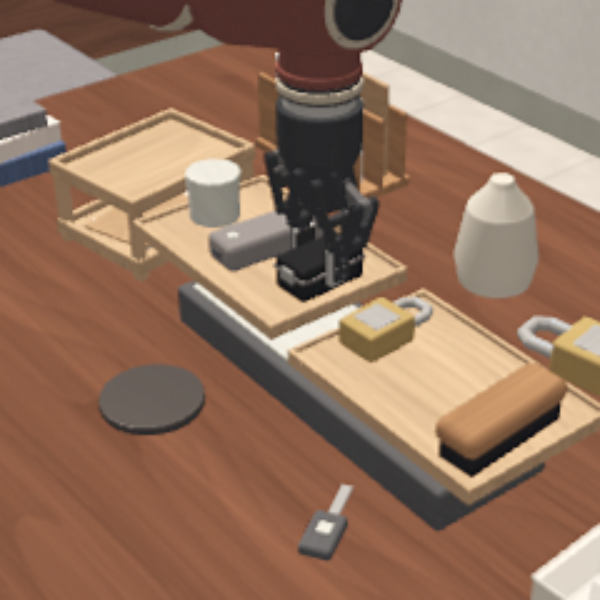

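The patch box is held at (320,268) between the power bank and the pan's near rim, about 6 mm above the board. I'll lower it gently and release.

Emit:
jog_arm --moves '[[[3,0,0,0.4,0,0,0],[3,0,0,0.3,0,0,0],[3,0,0,0.2,0,0,0],[3,0,0,0.1,0,0,0],[3,0,0,0.1,0,0,0],[3,0,0,0,0,0,0],[3,0,0,0,0,0,0],[3,0,0,0,0,0,0],[5.8,0,0,0,0,0,0],[5.8,0,0,0,0,0,0],[5.8,0,0,0,0,0,0],[5.8,0,0,0,0,0,0],[5.8,0,0,-1,0,0,0],[5.8,0,0,-3,0,0,0],[5.8,0,0,-4,0,0,0],[5.8,0,0,-4,0,0,0]]]'

```text
time: 12.0
tool_pos: [0.5162, 0.0559, 0.2313]
tool_rot: [-0.001, -0.001, 1.0, 0.0]
contact_force: [1.2, -0.3, -0.2]
gripper_width: 0.68
grasp_force: 0.0
```

Emit:
jog_arm --moves '[[[5.8,3,0,0,0,0,0],[5.8,3,0,0,0,0,0],[5.8,0,0,0,0,0,0],[5.8,0,0,0,0,0,0],[5.8,0,0,0,0,0,0],[5.8,0,0,0,0,0,0],[5.8,0,0,0,0,0,0],[5.8,0,0,0,0,0,0],[5.8,0,0,0,0,0,0],[5.8,0,0,0,0,0,0],[5.8,0,0,0,0,0,0],[5.8,0,0,0,0,0,0],[5.8,0,0,0,0,0,0],[5.8,0,0,0,0,0,0]]]'

```text
time: 13.17
tool_pos: [0.4571, 0.0558, 0.2303]
tool_rot: [-0.0, -0.001, 1.0, -0.0]
contact_force: [0.7, 0.1, -0.5]
gripper_width: 0.68
grasp_force: 0.0
```

```bash
python3 - <<'E'
from h import *
s=state();print(s["tool_pos"],s["contact_force"],s["gripper_width"])
for n in ["side","scene"]:
    f=grab_frame(n); survey(f,["wax_tin","power_bank","patch_box","padlock","brush"])
    P=pts(f)
    for c in [(.47,.1,.0),(.515,-.117,0)]:
        m=(abs(P[...,0]-c[0])<.03)&(abs(P[...,1]-c[1])<.012)&(abs(P[...,2]-.1)<.02); print("pan z",np.median(P[m][:,2]),m.sum())
    cv2.imwrite(f"pics/r_{n}.png",f["color"])
a=cv2.imread("pics/r_scene.png")[120:270,170:420]; cv2.imwrite("pics/r.png",cv2.resize(a,(800,480),interpolation=cv2.INTER_CUBIC))
E
```

```text
[0.45713016 0.05577643 0.2303147 ] [ 0.72471602  0.07622465 -0.46339214] 0.6802286767113002
wax_tin p0.92 px [214 170  24  29] z 0.100-0.153 top c 517 228 size 56 50 ang 77 med [0.514 0.224 0.151]
power_bank p0.70 px [238 185  45  30] z 0.102-0.131 top c 517 141 size 48 108 ang 86 med [0.513 0.137 0.129]
patch_box p0.78 px [254 200  35  29] z 0.106-0.137 top c 514 53 size 77 44 ang 3 med [0.513 0.05  0.135]
padlock p0.77 px [365 233  52  32] z 0.002-0.043 top c 670 -139 size 195 85 ang 20 med [ 0.724 -0.123  0.041]
padlock p0.59 px [283 220  35  25] z 0.104-0.130 top c 508 -34 size 58 47 ang 3 med [ 0.504 -0.038  0.128]
brush p0.83 px [332 255  57  45] z 0.101-0.141 top c 498 -199 size 121 44 ang 4 med [ 0.492 -0.203  0.139]
pan z 0.10168782391256696 139
pan z 0.10029864781011301 184
wax_tin p0.67 px [334 166  18  21] z 0.098-0.150 top c 519 226 size 51 54 ang 49 med [0.522 0.223 0.148]
power_bank p0.84 px [313 178  34  24] z 0.102-0.128 top c 520 138 size 43 113 ang 85 med [0.526 0.135 0.127]
patch_box p0.56 px [288 182  30  20] z 0.103-0.134 top c 519 54 size 75 41 ang 1 med [0.525 0.051 0.132]
padlock p0.87 px [263 194  29  22] z 0.102-0.127 top c 510 -36 size 57 42 ang 4 med [ 0.515 -0.038  0.126]
padlock p0.79 px [284 274  48  44] z 0.004-0.040 top c 730 -119 size 64 79 ang 10 med [ 0.734 -0.122  0.038]
padlock p0.61 px [143 215  48  28] z -0.001-0.041 top c 355 -293 size 78 150 ang 88 med [ 0.32  -0.295  0.039]
padlock p0.47 px [334 165  18  19] z 0.101-0.150 top c 519 226 size 51 54 ang 49 med [0.522 0.223 0.148]
brush p0.60 px [205 208  36  32] z 0.100-0.139 top c 502 -199 size 116 43 ang 3 med [ 0.509 -0.202  0.137]
pan z 0.1057429724101971 2
pan z 0.09789382112027413 111
```

View pics/r.png

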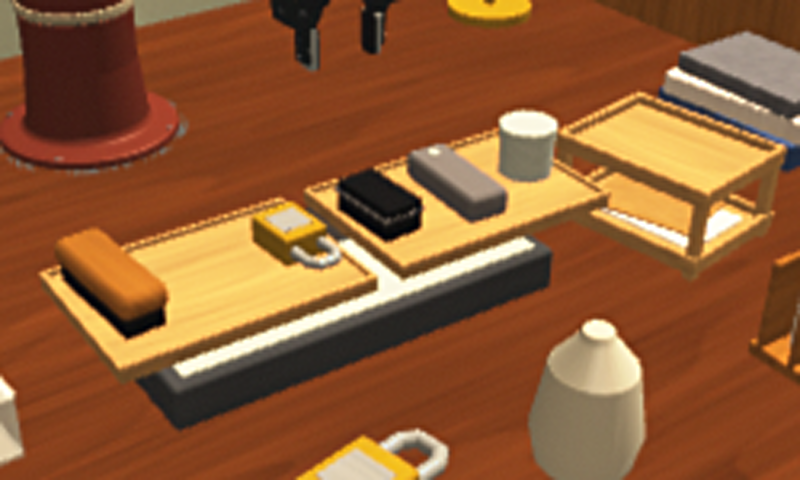

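The pans stand level, both surfaces near z = 0.100. The patch box, power bank and tin lie flat on the left pan at (380,203), (457,182) and (527,145), and the brush and padlock on the right. The arm is clear.

```bash
python3 -c "
from plant import *
print(job_done())"
```

```text
the job is handed in; nothing more can be done
None
```

I handed the job in at about 13 s of arm time; the judge returned no verdict. The last pictures show both pans level within about 1 mm, with the padlock and brush on the right pan and the power bank, wax tin and patch box on the left.

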